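Unclip the terminal cover of the blue transmitter

ROBOT

A 6-joint arm with a two-finger parallel gripper is mounted at the origin on the work surface. World frame = base frame: x ahead of the robot, y to its left, z up, the work surface at z = 0. Lengths are in m, angles in rad, forces in N, time in s.
With the tool pointing down it reaches from about 0.25 to 0.725 m from the base axis. Payload 4 kg.
Tool frame: the origin (TCP) lies at the very end of the fingers, on their centre line; the grasp point (between the pads) lies 19 mm behind it; z points along the fingers, y is the line along which they close (so a half turn about z gives the same grasp; the last joint's range is limited). The gripper opens to 85 mm and grips with 20 to 120 N. Pads are 22 mm wide; open, the fingers measure 114 mm over their backs; the gripper's body (76 mm by 85 mm) begins 54 mm behind the grasp point. The pads swing forward as they close: fully open they stand 13 mm farther back than shut.
Start: joints at [1.246, 0.241, 0.005, 1.335, 0, 1.571], TCP at [0.16, 0.474, 0.231] pointing down, gripper open.
Joint ranges: [-2.72, 2.72], [-1.05, 1.87], [-1.09, 1.28], [-1.99, 2.15], [-1.42, 1.44], [-3.14, 3.14]. Speed limits (rad/s): [2.79, 2.79, 3.14, 3.14, 3.14, 3.14].

INTERFACE

Orientations are given as a unit quaternion [x, y, z, w].
In Python, from workcell import bot, vision, workorder, boxes_of gives the robot as it stands.
- The arm moves only by the tool send_rows, never from a script. Its argument "motion" is text: rows parted by semicolons, each of 5 numbers parted by spaces: the closure, from -1 (fully open) to 1 (shut), so that 0 is half open, then the shift along the tool's x, y, z in cm, then the turn about the tool's z in rad. In form: claw x y z twist; .... A call has 1 to 5 rows; each row is the pose to reach, as a shift and turn from the pose commanded when the call began, along the tool's axes at that moment; what a row does not reach only later rows make up. A row lasts 1/10 s, in which the tool goes at most 50 mm and 8.59 degrees, less where a joint would pass 70% of its speed; a pose out of reach is approached as far as the arm can. A call with a gripper value outside its range is refused whole. The fingers move at their own pace and stop on an object; the grip force is fixed at half the most. Time passes only in rows, so rows that repeat a pose let the fingers close. It gives the time, the measured TCP pose, the force, the opening and the grip force at its end, in the units of the state.
- bot.get_obs(): the state, without advancing time (a new reading comes with each control period).
- vision.camera(name): name is "scene" or "top" or "wrist"; returns the picture (384x512x3 uint8, red, green, blue); there is no depth.
- vision.camera_model(name): a dict with "fov_y" (degrees; the focal length in pixels is half the picture's height over the tangent of half this angle, whatever the lens; pixels are square), "cx", "cy" (the principal point, pixels), "world_from_camera" (4x4, takes a point from camera to world coordinates); the wrist camera has in their place "hand_eye" (4x4, takes a point from camera to tool coordinates, whose origin is the TCP and whose axes are the flange's). Camera axes: x right, y down, z forward; pixel columns grow to the right and rows downward; lengths in m; the calibration is good to about 2 mm. A picture is of the moment at which its call begins: read the wrist's pose just before it. camera_model takes no time and is no camera call.
- workorder.job_done(): hands the job in; it is judged then, once.
Trained networks look in the newest picture that a camera, given by its name, has taken for a name from the list of things; names that differ only in an ending like _2 or _b are one class to them, and where a whole thing is asked for, a point or a joint stands for the part that bears it (a point fixed in the world has none). Each returns a list of dicts, best first, with "conf" (0 to 1); they miss things now and then, are a little off and sometimes report something else, mostly with a low value. They report only what shows in the picture. A call takes as long as a camera call. They do not tell look-alikes from the thing itself.
- boxes_of(camera, target): "rect" ([centre column, centre row, width, height] in pixels, round what is visible of it).
The state is a dict: "clock": time; "joint_pos": joint angles; "joint_vel": joint speeds; "tau": joint torques, N m; "eef_pos": TCP position; "tool_rot": TCP orientation; "ft_force": force on the tool from outside, world axes, zero at the start; "ft_torque": the same for the moment, N m; "grip_width": finger opening in m; "grasp_force": force on a finger pad.
Only numpy, scipy, OpenCV 4.12 (cv2) and the standard library are available. Lean on these libraries where they do the work, as an engineer would, in place of code of your own. Each camera call takes 0.05 s, during which the arm holds its last target. There are 200 camera calls.

TASK

Open the blue transmitter for wiring: press the two orange side tabs of its cover together, lift the cover off and set it down, right way up and not dropped, in the shallow black tray. Leave the cover of the white transmitter (black tabs) where it is.

Things in the scene. Friction and masses are not known exactly. Their poses are not given: they have to be found in the camera images.
- cover_grip (a point): Grey snap-fit cover (plate 108 x 45 x 6 mm, long along its x; 0.12 kg) of the fixed blue box (110 x 46 mm, top 75 mm above the table), with two upright orange tabs, one per long side. Point: midway between the tabs and half-way up them, 93 mm above the table when fitted; tabs reach 12 mm above and below it; plate top 12 mm below; soles of the cover's feet (18 mm down in the box) 36 mm below. z up.
- cover_tab_left (a joint): Orange tab on the cover's +y side, 28 mm long (x), 5 thick, 24 tall. Travel in m: 0 = out, 0.008 = pressed in to a firm stop; light spring (1 to 3.5 N) returns it. Outer faces of the two tabs: 64 mm apart when out, 48 mm pressed. With both in 6 mm or more the catches are clear: keep them pressed and lift the cover straight up at least 20 mm.
- cover_tab_right (a joint): The same orange tab on the cover's -y side: 0 = out, 0.008 m = pressed in, towards the other tab.
- tray_in (a point): Shallow black open tray, fixed to the table, 210 (its x) by 165 (its y) by 22 mm high, walls 4 mm. This point is the centre of its inner floor, 4 mm above the table; z up.
- othercover_grip (a point): The same point of the like cover, with black tabs, of the bystanding white transmitter: not to be opened.
Things that resemble listed ones, but are neither listed nor needed, are in the scene too. What is shaped like the part that bears cover_grip but brown or red is not meant.

How it is judged:
By the outcome, as a careful person would: the job done as asked, in the order asked, and still so for the second after the job is handed in, with the robot touching nothing.
It also fails if it takes over 35 s, if anything falls off the work surface, if the arm or the gripper's body presses on something with over 40 N, if the wrist force passes 120 N, or if a joint passes its speed limit or range.

## Working session

There is one attempt and no reset: what is moved stays moved. The work goes in short steps, Python scripts to look and compute and a tool call to move; the robot and the scene stay as the last step left them, time stands still between calls to the robot, and variables do not carry over. Pictures are saved under pics/ and viewed, at most 10 in all, crops included, and the job is handed in when it is done.

Besides the shell and the picture viewer there is one more tool, called after "Request:" by a JSON object that holds its "op" and its "data". send_rows: Moves the arm, as the interface text tells. Its arguments: {"type":"object","properties":{"motion":{"type":"string"}},"required":["motion"]}

```bash
mkdir -p pics; python3 - <<'E'
from workcell import bot, vision, workorder, boxes_of
import cv2,json,numpy as np
ims={}
for n in("scene","top"):
    im=vision.camera(n); cv2.imwrite(f"pics/{n}.png",im[...,::-1]); ims[n]=im
    m=vision.camera_model(n);print(n,m["fov_y"],m["cx"],m["cy"],np.round(m["world_from_camera"],4).tolist(),[k for k in m])
    for t in("cover_grip","cover_tab_left"):
        print(t,[(np.round(d["rect"],1).tolist(),round(d["conf"],2)) for d in boxes_of(n,t)])
m=vision.camera_model("wrist");print(m)
o=bot.get_obs();print(o["clock"],o["eef_pos"],o["tool_rot"],o["grip_width"])
E
```

```text
scene 56.24939372945136 254.0514988312165 193.99411099499056 [[0.5066, 0.7003, -0.5029, 0.954], [0.8621, -0.4202, 0.2833, -0.3451], [-0.0129, -0.5771, -0.8166, 0.9419], [0.0, 0.0, 0.0, 1.0]] ['fov_y', 'cx', 'cy', 'world_from_camera']
cover_grip [([186.3, 247.6, 30.8, 39.8], 0.79), ([135.3, 277.4, 24.8, 40.2], 0.75), ([164.2, 208.9, 38.2, 29.2], 0.74)]
cover_tab_left [([142.9, 269.5, 12.8, 13.6], 0.61), ([167.7, 214.1, 9.2, 11.4], 0.57), ([193.4, 244.1, 6.3, 8.9], 0.49)]
top 46.69494144611425 263.8104509446153 191.13370408906061 [[0.0014, -0.9934, 0.1145, 0.3166], [-0.9998, 0.0007, 0.0184, -0.0615], [-0.0183, -0.1145, -0.9932, 1.1431], [0.0, 0.0, 0.0, 1.0]] ['fov_y', 'cx', 'cy', 'world_from_camera']
cover_grip [([371.0, 174.2, 31.8, 48.1], 0.95), ([423.1, 191.2, 31.4, 43.9], 0.81), ([366.8, 252.0, 43.0, 20.6], 0.74)]
cover_tab_left [([360.9, 170.6, 12.9, 10.0], 0.57), ([365.7, 245.2, 8.0, 7.3], 0.54), ([413.5, 186.6, 11.2, 12.5], 0.52)]
{'fov_y': 62.96797541377702, 'cx': 251.53902845399222, 'cy': 190.29829134362998, 'hand_eye': array([[-4.27835450e-04, -9.52080110e-01, -3.05848462e-01,
         7.80901255e-02],
       [ 9.99997182e-01, -1.12152372e-03,  2.09236356e-03,
         4.88186750e-04],
       [-2.33511403e-03, -3.05846705e-01,  9.52077907e-01,
        -1.42418897e-01],
       [ 0.00000000e+00,  0.00000000e+00,  0.00000000e+00,
         1.00000000e+00]])}
0.3 [0.15949834 0.47367957 0.23100979] [ 1.61663968e-01  9.86845805e-01 -3.40822276e-04 -4.42212417e-05] 0.08542882447071808
```

View pics/top.png

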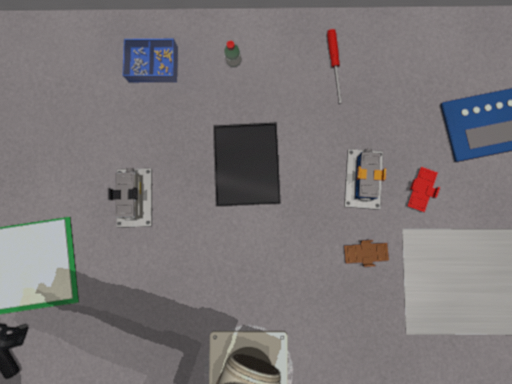

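View pics/scene.png

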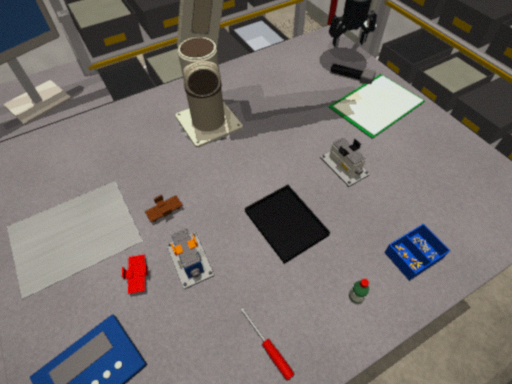

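The top view shows the blue box with orange tabs at (370,175), the tray at (247,165) and the white transmitter at (130,195). The brown and red look-alikes are at (366,252) and (423,190).

```bash
cat > h.py <<'E'
from workcell import bot, vision, workorder, boxes_of
import cv2,numpy as np
from scipy.spatial.transform import Rotation as R
def cam(n,o=None):
    m=vision.camera_model(n); f=192/np.tan(np.radians(m["fov_y"]/2))
    if n=="wrist":
        T=np.eye(4);T[:3,:3]=R.from_quat(o["tool_rot"]).as_matrix();T[:3,3]=o["eef_pos"];T=T@m["hand_eye"]
    else:T=m["world_from_camera"]
    return f,m["cx"],m["cy"],np.array(T)
def at(c,p,z):
    f,cx,cy,T=c; d=T[:3,:3]@np.array([(p[0]-cx)/f,(p[1]-cy)/f,1]); o=T[:3,3]
    return o+d*(z-o[2])/d[2]
def proj(c,P):
    f,cx,cy,T=c; q=T[:3,:3].T@(np.array(P)-T[:3,3]); return f*q[:2]/q[2]+[cx,cy]
def blobs(im,lo,hi,a=12):
    m=cv2.inRange(cv2.cvtColor(im,cv2.COLOR_RGB2HSV),lo,hi)
    n,_,s,c=cv2.connectedComponentsWithStats(m)
    return [(s[i].tolist(),c[i]) for i in range(1,n) if s[i][4]>=a],m
E
python3 - <<'E'
from h import *
for n in("top","scene"):
    im=cv2.imread(f"pics/{n}.png")[...,::-1].copy(); c=cam(n)
    b,_=blobs(im,(10,170,120),(24,255,255),8)
    for s,p in b: print(n,s,np.round(p,1),np.round(at(c,p,.095),3))
    b,m=blobs(im,(0,0,0),(180,255,32),1500)
    for s,p in b: print(n,"dark",s)
    if n=="top":
        k,_=cv2.findContours(m,0,2); k=max([q for q in k if 200<cv2.boundingRect(q)[0]<230 and cv2.boundingRect(q)[1]<140],key=cv2.contourArea); r=cv2.minAreaRect(k)
        P=np.array([at(c,q,.022) for q in cv2.boxPoints(r)]);print(r,P.round(3),P.mean(0))
    # whole-base view
E
```

```text
top [358, 167, 8, 11, 67] [361.5 173. ] [ 0.481 -0.274  0.095]
top [383, 169, 2, 11, 13] [383.8 174.5] [ 0.477 -0.327  0.095]
top [375, 171, 7, 8, 56] [378.  174.5] [ 0.477 -0.313  0.095]
((249.0, 125.0), (52.0, 2.0), -0.0) [[ 0.615  0.065  0.022]
 [ 0.621  0.065  0.022]
 [ 0.62  -0.069  0.022]
 [ 0.615 -0.069  0.022]] [ 0.61787856 -0.00222544  0.022     ]
scene [221, 0, 75, 25, 103] [257.4  11.6] [-0.426  0.471  0.095]
scene [393, 4, 119, 74, 202] [455.4  42.5] [0.204 1.032 0.095]
scene [94, 38, 83, 27, 128] [134.5  51.3] [-0.426 -0.108  0.095]
scene [187, 235, 10, 14, 74] [192.  242.8] [ 0.484 -0.272  0.095]
scene [171, 244, 12, 11, 75] [177.1 249.1] [ 0.481 -0.313  0.095]
scene dark [246, 186, 83, 77, 3401]
```

Request:
{"op": "send_rows", "data": {"motion": "-1 -54.8 -62.5 -3 -0.3; -1 -54.8 -62.5 -3 -0.3; -1 -54.8 -62.5 -3 -0.3; -1 -54.8 -62.5 -3 -0.3; -1 -54.8 -62.5 -3 -0.3"}}

```text
clock: 0.8
eef_pos: [0.255, 0.2444, 0.2404]
tool_rot: [0.012, 1.0, 0.0, 0.0]
ft_force: [1.5, 0.2, -0.2]
grip_width: 0.0858
grasp_force: 0.0
```

```bash
cat > go.py <<'E'
import sys
from h import *
# shift in tool axes (cm) and twist to reach x y z yaw (yaw of tool y axis from world +y)
x,y,z,yaw=map(float,sys.argv[1:5]); o=bot.get_obs(); r=R.from_quat(o["tool_rot"]).as_matrix()
s=r.T@(np.array([x,y,z])-o["eef_pos"])*100
cur=np.arctan2(-r[0,1],r[1,1]); t=(cur-yaw+np.pi/2)%np.pi-np.pi/2
print("clock",round(o["clock"],2),o["eef_pos"].round(4),"yaw",round(cur,4),"shift",s.round(2),"twist",round(t,3),"j",np.round(o["joint_pos"],2),"w",round(o["grip_width"],4),"F",np.round(o["ft_force"],1))
E
python3 go.py .48 -.293 .26 0
python3 - <<'E'
from h import *
im=cv2.imread("pics/top.png"); c=cam("top")
m=cv2.inRange(im[115:215,205:290],(0,0,0),(60,60,60));k,_=cv2.findContours(m,0,2);k=max(k,key=cv2.contourArea);r=cv2.minAreaRect(k)
P=np.array([at(c,q+[205,115],.022) for q in cv2.boxPoints(r)]);print(r,P.round(3),P.mean(0))
E
```

```text
clock 0.8 [0.255  0.2444 0.2404] yaw -0.0236 shift [-23.77 -53.19  -1.96] twist -0.024 j [ 0.76 -0.06 -0.3   1.32 -0.    0.79] w 0.0858 F [ 1.5  0.2 -0.2]
((41.081459045410156, 49.0367431640625), (80.57557678222656, 63.30937576293945), 87.70938873291016) [[ 0.618  0.091  0.022]
 [ 0.624 -0.072  0.022]
 [ 0.416 -0.08   0.022]
 [ 0.409  0.08   0.022]] [0.51675861 0.00476486 0.022     ]
```

Request:
{"op": "send_rows", "data": {"motion": "-1 -23.8 -53.2 -2 0; -1 -23.8 -53.2 -2 0; -1 -23.8 -53.2 -2 0; -1 -23.8 -53.2 -2 0; -1 -23.8 -53.2 -2 0"}}

```text
clock: 1.3
eef_pos: [0.3514, 0.0135, 0.2493]
tool_rot: [0.012, 1.0, 0.0, 0.001]
ft_force: [1.5, 1.4, 0.8]
grip_width: 0.0855
grasp_force: 0.0
```

```bash
python3 go.py .48 -.293 .26 0
```

```text
clock 1.3 [0.3514 0.0135 0.2493] yaw -0.0249 shift [-13.62 -30.32  -1.06] twist -0.025 j [ 0.04 -0.07 -0.29  1.35  0.    0.06] w 0.0855 F [1.5 1.4 0.8]
```

Request:
{"op": "send_rows", "data": {"motion": "-1 -13.6 -30.3 -1 0; -1 -13.6 -30.3 -1 0; -1 -13.6 -30.3 -1 0; -1 -13.6 -30.3 -1 0; -1 -13.6 -30.3 -1 0"}}

```text
clock: 1.8
eef_pos: [0.448, -0.2171, 0.2565]
tool_rot: [0.013, 1.0, 0.0, 0.0]
ft_force: [1.5, 0.9, 0.5]
grip_width: 0.0854
grasp_force: 0.0
```

```bash
python3 go.py .48 -.293 .26 0
```

```text
clock 1.8 [ 0.448  -0.2171  0.2565] yaw -0.0255 shift [-3.39 -7.5  -0.35] twist -0.026 j [-0.45  0.23  0.05  1.4   0.   -0.43] w 0.0854 F [1.5 0.9 0.5]
```

Request:
{"op": "send_rows", "data": {"motion": "-1 -3.4 -7.5 0 0; -1 -3.4 -7.5 0 0; -1 -3.4 -7.5 0 0; -1 -3.4 -7.5 0 0"}}

```text
clock: 2.2
eef_pos: [0.4794, -0.2911, 0.2554]
tool_rot: [0.013, 1.0, 0.001, -0.001]
ft_force: [-0.7, 1.3, -0.6]
grip_width: 0.0852
grasp_force: 0.0
```

```bash
cat > w.py <<'E'
import sys
from h import *
o=bot.get_obs(); im=vision.camera("wrist"); cv2.imwrite(sys.argv[1],im[...,::-1]); c=cam("wrist",o)
np.save("o.npy",o,allow_pickle=True)
for s,p in blobs(im,(8,150,90),(25,255,255),40)[0]:
    print(s,p.round(1),at(c,p,.1).round(4))
E
python3 w.py pics/w1.png; python3 go.py .48 -.293 .26 0
```

```text
[196, 0, 66, 9, 344] [228.2   2.3] [ 0.3315 -0.3055  0.1   ]
[215, 154, 26, 32, 619] [226.7 168. ] [ 0.4737 -0.3139  0.1   ]
[257, 157, 25, 32, 613] [269.6 170.1] [ 0.4769 -0.2722  0.1   ]
clock 2.25 [ 0.4793 -0.2903  0.2559] yaw -0.0249 shift [-0.07 -0.27 -0.41] twist -0.025 j [-0.54  0.36  0.23  1.44  0.   -0.52] w 0.0854 F [-0.1  1.1 -0.1]
```

View pics/w1.png

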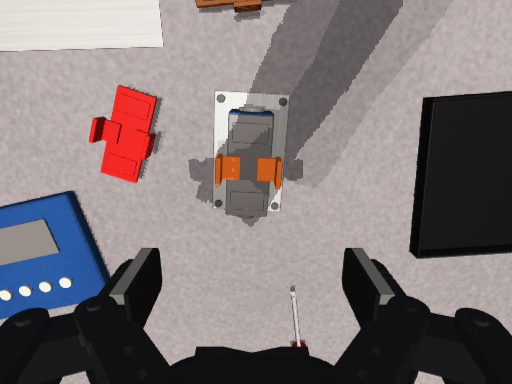

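Orange tabs at (227,168) and (270,170), with outer edges at columns 215 and 281, span about 64 mm as expected. The red and brown look-alikes and the tray (right) are clear of the gripper. I'll go closer and refine.

Request:
{"op": "send_rows", "data": {"motion": "-1 0.2 0.2 3 0.02; -1 0.4 0.2 6 0.03; -1 0.4 0.2 6 0.03"}}

```text
clock: 2.55
eef_pos: [0.4728, -0.2855, 0.1928]
tool_rot: [0.027, 1.0, 0.002, -0.004]
ft_force: [-0.4, -0.6, -0.7]
grip_width: 0.0854
grasp_force: 0.0
```

```bash
python3 w.py pics/w2.png; python3 go.py .476 -.293 .16 -.05; python3 -c "
import cv2
i=cv2.imread('pics/w2.png')[60:300,140:380];cv2.imwrite('pics/w2c.png',cv2.resize(i,None,fx=2.5,fy=2.5))"
```

```text
[199, 178, 32, 41, 968] [214.  195.4] [ 0.4725 -0.3139  0.1   ]
[252, 180, 30, 40, 924] [267.1 196.6] [ 0.4758 -0.272   0.1   ]
clock 2.6 [ 0.4742 -0.2865  0.1953] yaw -0.053 shift [-0.23 -0.65  3.53] twist -0.003 j [-0.54  0.37  0.09  1.29  0.   -0.49] w 0.0859 F [-0.5  0.7  0.7]
```

View pics/w2c.png

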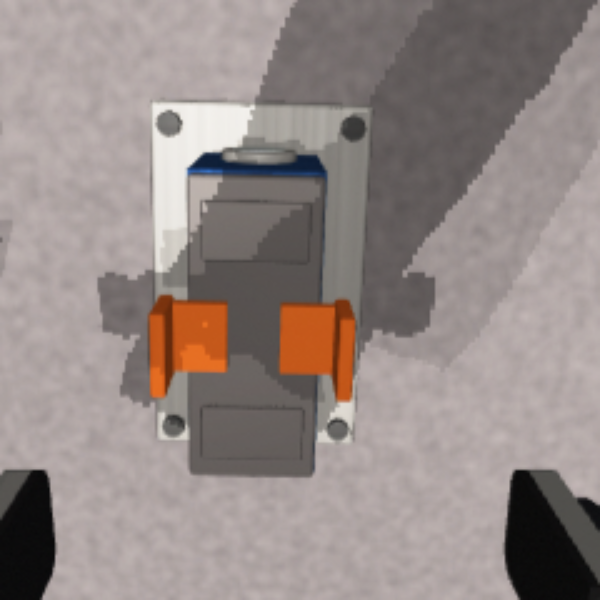

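Crop: tab outer faces at columns 150 and 355, which comes to 64 mm. The tab line is tilted about 0.015 rad, so the cover's centre is near (0.476, -0.2925) and its yaw about -0.068.

Request:
{"op": "send_rows", "data": {"motion": "-1 -0.2 -0.6 2 0.015; -1 -0.2 -0.6 3.5 0.015; -1 -0.2 -0.6 3.5 0.015; -1 -0.2 -0.6 3.5 0.015"}}

```text
clock: 3.0
eef_pos: [0.4783, -0.2947, 0.1633]
tool_rot: [0.034, 0.999, -0.001, 0.001]
ft_force: [-0.2, 0.2, 0.8]
grip_width: 0.0853
grasp_force: 0.0
```

```bash
python3 w.py pics/w3.png; python3 go.py .476 -.2925 .078 -.068; python3 - <<'E'
from h import *
o=np.load("o.npy",allow_pickle=True).item();c=cam("wrist",o)
im=cv2.imread("pics/w3.png")
for yaw in(-.068,):
  for x,y in((.476,-.2925),):
    a=np.array([np.cos(yaw),np.sin(yaw),0]);b=np.array([-a[1],a[0],0])
    for s in(1,-1):
      for z,col in((.105,(0,255,0)),(.081,(255,0,0))):
        q=[proj(c,np.array([x,y,z])+b*s*d+a*e) for d,e in((.032,.014),(.032,-.014),(.027,-.014),(.027,.014))]
        cv2.polylines(im,[np.round(np.array(q)*8).astype(int)],True,col,1,cv2.LINE_AA,3)
i=im[130:330,130:370];cv2.imwrite("pics/w3c.png",cv2.resize(i,None,fx=3,fy=3,interpolation=cv2.INTER_NEAREST))
E
```

```text
[206, 180, 35, 47, 1225] [222.  199.4] [ 0.472 -0.314  0.1  ]
[264, 181, 36, 46, 1216] [282.4 200.1] [ 0.4754 -0.2721  0.1   ]
clock 3.05 [ 0.4786 -0.2949  0.1635] yaw -0.0691 shift [0.3  0.24 8.55] twist -0.001 j [-0.55  0.4   0.05  1.22  0.   -0.48] w 0.0855 F [1.2 0.1 0.4]
```

View pics/w3c.png

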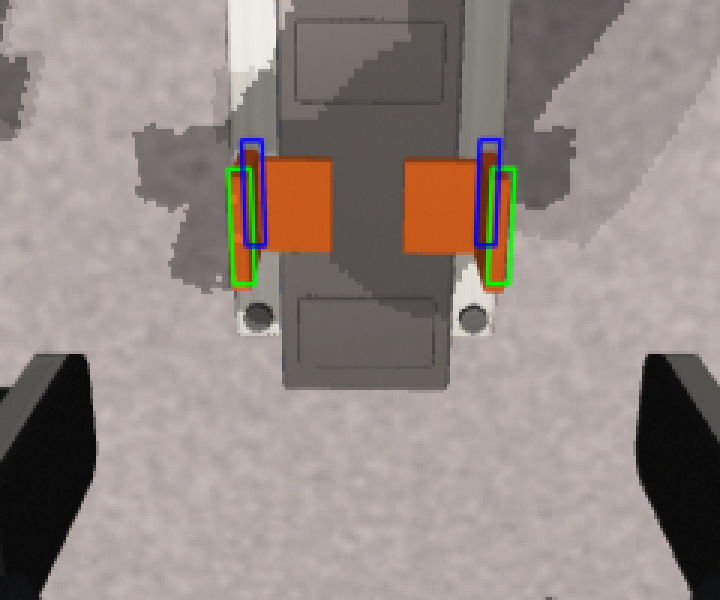

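Request:
{"op": "send_rows", "data": {"motion": "-1 0.2 0.2 3 0; -1 0.2 0.2 5.5 0; -1 0.2 0.2 7.5 0; -1 0.2 0.2 8.3 0; -1 0.2 0.2 8.3 0"}}

```text
clock: 3.55
eef_pos: [0.4757, -0.2924, 0.0784]
tool_rot: [0.035, 0.999, 0.0, -0.0]
ft_force: [-1.2, 0.3, 0.3]
grip_width: 0.0853
grasp_force: 0.0
```

```bash
python3 go.py .477 -.293 .078 -.068
```

```text
clock 3.55 [ 0.4757 -0.2924  0.0784] yaw -0.0696 shift [-0.14 -0.05  0.04] twist -0.002 j [-0.55  0.46 -0.09  1.02  0.   -0.48] w 0.0853 F [-1.2  0.3  0.3]
```

Request:
{"op": "send_rows", "data": {"motion": "-0.4 -0.1 0 0 0; -0.2 -0.1 0 0 0; 0 -0.1 0 0 0; 0.2 -0.1 0 0 0; 0.2 -0.1 0 0 0"}}

```text
clock: 4.05
eef_pos: [0.4783, -0.2939, 0.0816]
tool_rot: [0.035, 0.999, -0.001, 0.002]
ft_force: [-1.7, 1.3, 10.5]
grip_width: 0.0439
grasp_force: 62.6
```

Request:
{"op": "send_rows", "data": {"motion": "0.4 0 0 0 0; 0.4 0 0 0 0; 0.4 0 0 0 0"}}

```text
clock: 4.35
eef_pos: [0.4784, -0.2938, 0.0816]
tool_rot: [0.035, 0.999, -0.001, 0.002]
ft_force: [-2.4, 0.9, 9.3]
grip_width: 0.0438
grasp_force: 62.6
```

```bash
python3 w.py pics/w4.png; python3 - <<'E'
from h import *
a=cv2.imread("pics/w4.png")[150:384,100:400]
im=vision.camera("scene")[...,::-1][190:290,140:240]
cv2.imwrite("pics/w4c.png",np.hstack([cv2.resize(a,None,fx=1.5,fy=1.5),cv2.resize(im,(350,351),interpolation=cv2.INTER_CUBIC)]))
E
```

```text
[197, 226, 54, 76, 2661] [223.  255.3] [ 0.4698 -0.3052  0.1   ]
[253, 226, 54, 77, 2676] [280.1 255.5] [ 0.4717 -0.2798  0.1   ]
```

View pics/w4c.png

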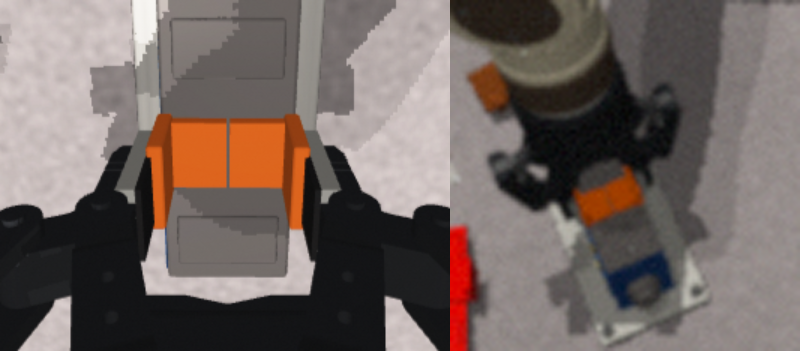

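Both pads sit on the tabs, and the tabs are pressed until they nearly meet. Lifting.

Request:
{"op": "send_rows", "data": {"motion": "0.4 0 0 -1 0; 0.4 0 0 -2.5 0; 0.4 0 0 -4.5 0; 0.4 0 0 -7 0; 0.4 0 0 -9 0"}}

```text
clock: 4.95
eef_pos: [0.4768, -0.2927, 0.1701]
tool_rot: [0.035, 0.999, -0.0, 0.0]
ft_force: [0.5, -0.2, -0.9]
grip_width: 0.0439
grasp_force: 61.6
```

```bash
python3 w.py pics/w5.png; python3 go.py .515 .004 .16 .0; python3 - <<'E'
from h import *
a=cv2.imread("pics/w5.png")[100:384,100:400]
im=vision.camera("scene")[...,::-1][170:290,130:250]
cv2.imwrite("pics/w5c.png",np.hstack([cv2.resize(a,None,fx=1.3,fy=1.3),cv2.resize(im,(369,369),interpolation=cv2.INTER_CUBIC)]))
E
```

```text
[197, 226, 54, 76, 2655] [223.  255.2] [ 0.5176 -0.3166  0.1   ]
[253, 226, 54, 77, 2663] [280.1 255.3] [ 0.5209 -0.2731  0.1   ]
clock 5.0 [ 0.4784 -0.2937  0.1737] yaw -0.0698 shift [-1.56 29.96  1.29] twist -0.07 j [-0.55  0.39  0.06  1.23  0.   -0.48] w 0.0441 F [ 0.1 -1.5  2.3]
```

View pics/w5c.png

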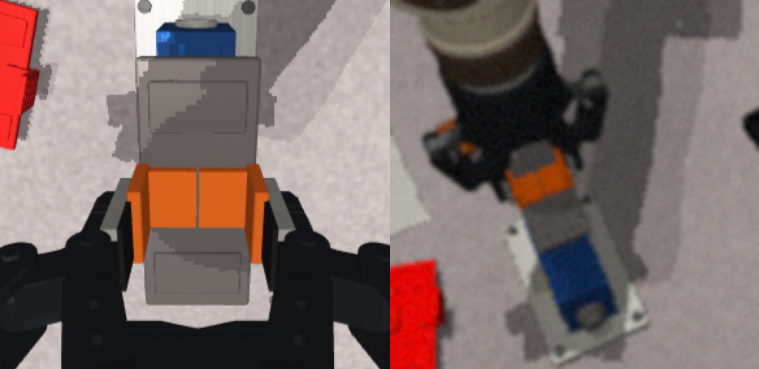

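The cover came off cleanly and the blue box is open below it. Now carry it to the tray.

Request:
{"op": "send_rows", "data": {"motion": "0.4 -0.3 3 0 0; 0.4 -0.6 7 0 0; 0.4 -0.9 12 0 0; 0.4 -1.2 17 0 0; 0.4 -1.4 22 0 0"}}

```text
clock: 5.55
eef_pos: [0.5053, -0.0726, 0.1672]
tool_rot: [0.035, 0.999, 0.0, -0.001]
ft_force: [1.2, 0.1, -1.3]
grip_width: 0.0443
grasp_force: 61.6
```

Request:
{"op": "send_rows", "data": {"motion": "0.4 0 3.5 0 0; 0.4 0 6.5 0 0; 0.4 0 8 1 0; 0.4 0 8 3 0; 0.4 0 8 5 0"}}

```text
clock: 6.05
eef_pos: [0.5111, 0.0056, 0.1167]
tool_rot: [0.034, 0.999, -0.0, -0.0]
ft_force: [0.3, 0.2, -0.6]
grip_width: 0.0438
grasp_force: 61.6
```

```bash
python3 go.py .515 .004 .0286 -.07;python3 w.py pics/w6.png
```

```text
clock 6.05 [0.5111 0.0056 0.1167] yaw -0.0688 shift [-0.4  -0.13  8.81] twist 0.001 j [ 0.01  0.34 -0.17  1.06 -0.    0.08] w 0.0438 F [ 0.3  0.2 -0.6]
[197, 226, 54, 77, 2668] [222.9 255.3] [ 0.5223 -0.0108  0.1   ]
[253, 226, 54, 77, 2685] [280.2 255.5] [0.5247 0.0219 0.1   ]
```

View pics/w6.png

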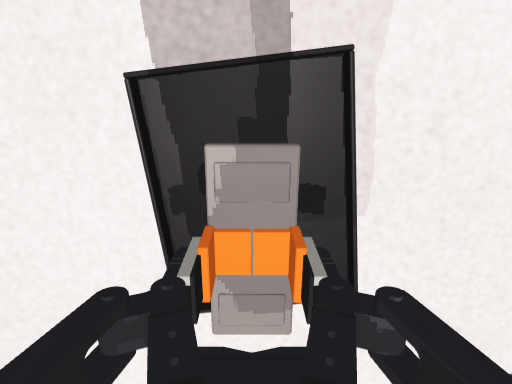

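The cover is held level over the tray, whose corners are at (127,75) and (352,47). Lowering.

Request:
{"op": "send_rows", "data": {"motion": "0.4 -0.2 -0.1 3 0; 0.4 -0.3 -0.1 5 0; 0.4 -0.3 -0.1 6.5 0; 0.4 -0.3 -0.1 7.5 0; 0.4 -0.3 -0.1 7.5 0"}}

```text
clock: 6.6
eef_pos: [0.5128, 0.0036, 0.0416]
tool_rot: [0.035, 0.999, -0.0, -0.002]
ft_force: [-0.2, -0.1, -0.1]
grip_width: 0.044
grasp_force: 61.6
```

Request:
{"op": "send_rows", "data": {"motion": "0.4 0 0 0 0; 0.4 0 0 0.3 0; 0.4 0 0 0.5 0; 0.4 0 0 0.5 0"}}

```text
clock: 7.0
eef_pos: [0.5146, 0.0042, 0.0386]
tool_rot: [0.035, 0.999, 0.0, 0.0]
ft_force: [1.2, 0.6, -0.5]
grip_width: 0.0436
grasp_force: 61.6
```

Request:
{"op": "send_rows", "data": {"motion": "0.4 0 0 0.2 0; 0.4 0 0 0.4 0; 0.4 0 0 0.6 0; 0.4 0 0 0.6 0; 0.4 0 0 0.6 0"}}

```text
clock: 7.5
eef_pos: [0.5144, 0.0042, 0.0323]
tool_rot: [0.035, 0.999, -0.0, -0.0]
ft_force: [0.8, -1.5, -0.4]
grip_width: 0.0437
grasp_force: 61.6
```

Request:
{"op": "send_rows", "data": {"motion": "0.4 0 0 0.15 0; 0.4 0 0 0.15 0; 0.4 0 0 0.15 0"}}

```text
clock: 7.8
eef_pos: [0.5144, 0.0042, 0.0308]
tool_rot: [0.035, 0.999, -0.0, -0.0]
ft_force: [-0.8, -0.0, -1.4]
grip_width: 0.0437
grasp_force: 61.6
```

Request:
{"op": "send_rows", "data": {"motion": "0.4 0 0 0.15 0; 0.4 0 0 0.15 0; 0.4 0 0 0.15 0"}}

```text
clock: 8.1
eef_pos: [0.5144, 0.0042, 0.0293]
tool_rot: [0.035, 0.999, -0.0, -0.0]
ft_force: [-0.5, -0.2, -0.8]
grip_width: 0.0439
grasp_force: 61.6
```

Request:
{"op": "send_rows", "data": {"motion": "0.4 0 0 0.15 0; 0.4 0 0 0.15 0; 0.4 0 0 0.15 0"}}

```text
clock: 8.4
eef_pos: [0.5146, 0.0042, 0.0287]
tool_rot: [0.035, 0.999, 0.0, 0.0]
ft_force: [-2.3, -0.2, 4.9]
grip_width: 0.0442
grasp_force: 63.2
```

Contact at z = 0.0287, as predicted. Release gradually.

Request:
{"op": "send_rows", "data": {"motion": "0.1 0 0 0 0; -0.1 0 0 0 0; -0.3 0 0 0 0; -0.6 0 0 0 0; -1 0 0 0 0"}}

```text
clock: 8.9
eef_pos: [0.5145, 0.0042, 0.0278]
tool_rot: [0.035, 0.999, -0.0, -0.0]
ft_force: [0.0, 0.7, -0.2]
grip_width: 0.0805
grasp_force: 0.0
```

Request:
{"op": "send_rows", "data": {"motion": "-1 0 0 0 0; -1 0 0 0 0; -1 0 0 0 0"}}

```text
clock: 9.2
eef_pos: [0.5145, 0.0042, 0.0279]
tool_rot: [0.035, 0.999, 0.0, 0.0]
ft_force: [-0.6, 0.2, 0.5]
grip_width: 0.0857
grasp_force: 0.0
```

Request:
{"op": "send_rows", "data": {"motion": "-1 0 0 -2 0; -1 0 0 -5 0; -1 0 0 -9 0; -1 0 0 -13 0; -1 0 0 -16 0"}}

```text
clock: 9.7
eef_pos: [0.5151, 0.0042, 0.1906]
tool_rot: [0.035, 0.999, 0.0, 0.001]
ft_force: [0.9, -0.1, -0.0]
grip_width: 0.0859
grasp_force: 0.0
```

Request:
{"op": "send_rows", "data": {"motion": "-1 0 0 0 0; -1 0 0 0 0"}}

```text
clock: 9.9
eef_pos: [0.5149, 0.0042, 0.1885]
tool_rot: [0.035, 0.999, 0.0, 0.001]
ft_force: [-0.0, -0.6, -0.6]
grip_width: 0.0854
grasp_force: 0.0
```

```bash
python3 w.py pics/w7.png
```

```text
[217, 158, 26, 34, 693] [228.7 172.5] [ 0.4961 -0.011   0.1   ]
[261, 158, 26, 35, 694] [274.2 172.8] [0.4987 0.0235 0.1   ]
```

View pics/w7.png

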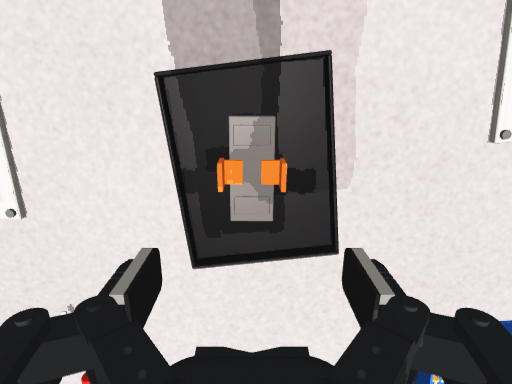

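The cover stands upright in the tray, centred at about (252,170), with its tabs out and the gripper clear.

```bash
python3 -c "
from workcell import workorder;print(workorder.job_done())"
```

```text
the job is handed in; nothing more can be done
None
```

The blue transmitter's cover is off and standing upright in the black tray, set down gently; the white transmitter was not touched, and I handed the job in at about 10 s of the 35 s (no verdict was returned).

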